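Pack the last gift carton in the touch-latch case

ROBOT

A 7-joint arm with a two-finger parallel gripper is mounted at the origin on the work surface. World frame = base frame: x ahead of the robot, y to its left, z up, the work surface at z = 0. Lengths are in m, angles in degrees, forces in N, time in s.
With the tool pointing down it reaches from about 0.35 to 0.775 m from the base axis. Payload 3.1 kg.
Tool frame: the origin (TCP) lies on the centre line of the jaws, within the pads' length; the fingertips stand 17 mm ahead of it and the grasp point (between the pads) lies 2 mm behind it (robot.tip_reach is the distance from the TCP to the fingertips, in m); z points along the fingers, y is the direction in which the jaws open and shut (so a half turn about z gives the same grasp; the last joint's range is limited). The gripper opens to 85 mm and grips with 20 to 120 N. Pads are 22 mm wide; open, the fingers measure 114 mm over their backs; the gripper's body (76 mm by 85 mm) begins 54 mm behind the grasp point. The pads swing forward as they close: fully open they stand 13 mm farther back than shut.
Start: joints at [69.001, 17.813, 0.802, 86.603, -0.252, 75.585, -1.558], TCP at [0.176, -0.521, 0.248] pointing down, gripper open.
Joint ranges: [-154.91, 154.91], [-16.99, 109.72], [-72.82, 74.43], [7.12, 147.25], [-82.49, 262.49], [11.32, 116.49], [-174.64, 174.64]. Speed limits (degrees/s): [159.86, 159.86, 180, 180, 180, 180, 180].

INTERFACE

Orientations are given as [roll, pitch, yaw] about the fixed x, y, z axes, in that order (R = Rz(yaw) Ry(pitch) Rx(roll)).
In Python, from station import robot, fingers, vision, workorder, recognise gives the robot as it stands. Calls block until the motion is done:
- robot.move_to(position, orientation): joint-space move of the TCP to a pose.
- robot.line_to(position, orientation=None, velocity=0.15, f_stop=None): straight line of the TCP; orientation=None keeps the orientation; velocity is the mean speed in m/s. With f_stop (N) it stops when the force on the tool has changed by that much, and returns True; else False.
- robot.move_j(angles): joint-space move.
- fingers.gripper_to(opening, force=None): opening from 0.0 (shut) to 1.0 (fully open); force is the grip in N (None keeps the last); returns when the fingers have stopped.
- robot.pause(seconds).
- robot.inverse_kinematics(position, orientation): joint angles nearest the present ones, or None.
- vision.grab_frame(name): name is "scene" or "top"; returns the picture (480x640x3 uint8, red, green, blue); there is no depth.
- vision.calibration(name): a dict with "mtx" (3x3 intrinsics, pixels), "extrinsics" (4x4, takes a point from world to camera coordinates). Camera axes: x right, y up, looking along -z (the intrinsics and any distortion apply to the point x, -y, -z); pixel columns grow to the right and rows downward; lengths in m; the calibration is good to about 2 mm. A picture is of the moment at which its call begins. calibration takes no time and is no camera call.
A pose or a line that the arm cannot do raises robot.PlanningError and nothing moves.
- workorder.close_job(): hands the job in, once; it reports no verdict.
Trained networks look in the newest picture that a camera, given by its name, has taken for a name from the list of things; names that differ only in an ending like _2 or _b are one class to them, and where a whole thing is asked for, a point or a joint stands for the part that bears it (a point fixed in the world has none). Each returns a list of dicts, best first, with "p" (0 to 1); they miss things now and then, are a little off and sometimes report something else, mostly with a low value. They report only what shows in the picture. A call takes as long as a camera call. They do not tell look-alikes from the thing itself.
- recognise(label, camera): "rect" ([centre column, centre row, width, height] in pixels, round what is visible of it).
Readings, each from a call of its own:
- robot.current_time_s(): time.
- robot.current_joint_positions(): joint angles.
- robot.current_dq(): joint speeds.
- robot.current_joint_torque(): joint torques, N m.
- robot.current_tool_pos(): TCP position.
- robot.current_eef_rot(): TCP orientation.
- robot.current_contact_force(): force on the tool from outside, world axes, zero at the start.
- robot.current_torque(): the same for the moment, N m.
- robot.current_finger_gap(): opening from 0.0 (shut) to 1.0 (fully open).
Only numpy, scipy, OpenCV 4.12 (cv2) and the standard library are available. Lean on these libraries where they do the work, as an engineer would, in place of code of your own. Each camera call takes 0.05 s, during which the arm holds its last target.

TASK

Press the brass spot on the green lid until the push-push latch lets go and the lid swings wide open, then lay the blue gift carton flat in the big bay, setting it down rather than dropping it. Swing the lid shut again and press the brass spot until the latch catches, so that the lid stays shut by itself. Press gently, feeling for the latch's stop and never forcing the lid, and leave the jar, the tape roll and the brush where they are.

Things in the scene. Friction and masses are not known exactly. Their poses are not given: they have to be found in the camera images.
- case: Wooden case fixed to the desk, 170 (x) x 220 (y) mm; origin under its centre, x from front (robot side) to hinge side, z up. Floor 6 mm thick; front and side walls 48 mm high, 6 mm thick; back wall 68 mm high. Open bay: x -79 to +79, y -104 to +40 mm. The rest (y +45 to +104) is the latch well under a steel cover with a slot, 48 mm high.
- bay (a point): Centre of the bay's floor, inside the case; axes as the case.
- lid (a joint): Opening angle of the green lid, rad: 0 = latched shut, about 1.45 = wide open (its stop), slightly negative while pressed in. It turns about the case's y axis at the back. A damped spring always pushes it open (about 2.6 N up at the brass spot when shut; wide open in about 1.5 s), so it stays shut only when latched.
- hinge (a point): Middle of the lid's hinge axis: case x = +85, y = 0, z = 70 mm. It turns with the lid (x along the lid from front edge to hinge, z out of its upper face). The lid is a plate reaching 177 mm from this axis to its front edge, 233 mm wide, 8 mm thick, its underside on the axis, with 24 mm deep rims under front and sides.
- press (a point): Centre of the brass disc (32 mm) on the lid, 150 mm from hinge axis, 75 mm to +y, 9 mm over the underside; a 42 mm prong hangs below it. To free or catch the latch, press here 8 to 20 mm below the latched level (depth unknown, differs each time) to a firm stop, then let go. It takes 3 to 6 N, then some 20 N more per mm at the stop: surely there at 12 to 15 N; over 24 N harms it.
- carton: Blue gift carton with two brass-coloured bands, 100 (x) x 30 (y) x 24 (z) mm, about 90 g, lying on the desk; origin at the centre of its underside.
- jar: Amber glass jar with a steel lid, 52 mm wide, 75 mm high, upright; origin at the centre of its underside. Not to be disturbed.
- tape_roll: Cardboard tape roll lying flat, 96 mm outside diameter, 45 mm high; origin at the centre of its underside. Not to be disturbed.
- brush: Hand brush lying on the desk, not to be disturbed; its length (about 190 mm) along its x axis.
Not all that is in view belongs to the job. Several things have the shape of the carton; the one meant has the colours described above.

How it is judged (in metres and radians):
On the way, in this order (a step that is already met when the one before it is completed fails the run):
1. the latch is freed and the lid is wide open (beyond 1.2 rad) (value of joint lid above 1.2 rad), for 0.2 s.
2. the carton lies flat on the floor of the bay, let go, with the lid still open (x of carton in the frame of bay between -0.06 and 0.06 m and y of carton in the frame of bay between -0.06 and 0.06 m and z of carton in the frame of bay between -0.004 and 0.022 m and angle between carton's own x axis and vertical between 1.45 and 1.69 rad and value of joint lid above 1 rad and contact force between the fingers and carton below 0.1 N and linear speed of carton below 0.03 m/s), for 0.2 s.
At the end, for the whole second after the job is handed in: The lid is shut and held by its latch alone (within 0.03 rad of 0, at rest) and the carton lies flat inside the bay (its origin within 60 mm of the bay's centre in x and y and less than 22 mm above the floor, its length level within 0.12 rad), at rest (x of carton in the frame of bay between -0.06 and 0.06 m and y of carton in the frame of bay between -0.06 and 0.06 m and z of carton in the frame of bay between -0.004 and 0.022 m and angle between carton's own x axis and vertical between 1.45 and 1.69 rad and value of joint lid between -0.03 and 0.03 rad and velocity of joint lid below 0.05 rad/s and linear speed of carton below 0.03 m/s); the robot touches nothing.
It fails at once if the lid is forced: more than 24 N of the fingers or the arm on it (contact force between any of the fingers, the arm and lid above 24 N).
It fails at once if the carton is dropped: let go with its underside more than 25 mm above the bay's floor (contact force between the fingers and carton below 0.02 N and z of carton in the frame of bay above 0.025 m).
It fails at once if the jar is disturbed: moved by more than 20 mm (distance of jar from where it was at the start of the episode above 0.02 m).
It fails at once if the tape roll is disturbed: moved by more than 20 mm (distance of tape_roll from where it was at the start of the episode above 0.02 m).
It fails at once if the brush is disturbed: moved by more than 20 mm (distance of brush from where it was at the start of the episode above 0.02 m).
It also fails if it takes over 70 s, if anything falls off the work surface, if the arm or the gripper's body presses on something with over 40 N, if the wrist force passes 120 N, or if a joint passes its speed limit or range.

## Working session

There is one attempt and no reset: what is moved stays moved. The work goes in short steps, each a Python script; the robot and the scene stay as the last script left them, time stands still between calls to the robot, and variables do not carry over. Pictures are saved under pics/ and viewed, and the job is handed in when it is done.

```bash
mkdir -p pics; ls; python3 - <<'E'
from station import robot, fingers, vision, workorder, recognise
import cv2,numpy as np
for c in ["scene","top"]:
    im=vision.grab_frame(c); cv2.imwrite(f"pics/{c}0.png",im[:,:,::-1])
    k=vision.calibration(c); print(c,{a:np.round(b,4).tolist() if not isinstance(b,str) else b for a,b in k.items()})
    for l in ["case","lid","press","carton","jar","tape_roll","brush"]:
        print(l,[( [round(float(v)) for v in d["rect"]],round(d["p"],2)) for d in recognise(l,c)][:6])
print(robot.current_time_s(),robot.current_eef_rot(),robot.current_tool_pos(),robot.current_contact_force())
E
```

```text
pics
scene {'mtx': [[483.6214, 0.0, 314.9508], [0.0, 483.6214, 244.1603], [0.0, 0.0, 1.0]], 'extrinsics': [[-0.5125, 0.8587, 0.0048, 0.2369], [-0.6596, -0.3973, 0.6381, 0.3083], [0.5498, 0.3239, 0.77, -1.4136], [0.0, 0.0, 0.0, 1.0]]}
case [([341, 286, 137, 127], 0.59)]
lid [([341, 279, 138, 111], 0.72), ([340, 286, 136, 124], 0.33)]
press [([341, 279, 139, 107], 0.8), ([341, 286, 140, 130], 0.38)]
carton [([263, 233, 35, 35], 0.94), ([208, 264, 25, 40], 0.84), ([199, 189, 23, 32], 0.76), ([223, 219, 31, 32], 0.73), ([457, 375, 75, 67], 0.58)]
jar [([283, 186, 19, 34], 0.81), ([135, 254, 50, 42], 0.44)]
tape_roll [([136, 254, 49, 43], 0.82), ([340, 288, 140, 127], 0.35)]
brush [([458, 374, 75, 67], 0.93)]
top {'mtx': [[545.9542, 0.0, 310.9903], [0.0, 545.9542, 236.3865], [0.0, 0.0, 1.0]], 'extrinsics': [[-0.0226, -0.9992, -0.0328, 0.0651], [0.9856, -0.0278, 0.1671, -0.5535], [-0.1679, -0.0286, 0.9854, -1.0326], [0.0, 0.0, 0.0, 1.0]]}
case [([275, 232, 127, 100], 0.62)]
lid [([275, 233, 127, 101], 0.89)]
press [([273, 234, 129, 104], 0.77)]
carton [([513, 276, 53, 38], 0.95), ([455, 255, 28, 52], 0.72), ([398, 264, 18, 50], 0.62), ([423, 195, 42, 48], 0.62), ([494, 155, 54, 50], 0.19)]
jar [([418, 330, 33, 24], 0.91)]
tape_roll [([492, 156, 54, 52], 0.86)]
brush [([136, 221, 50, 96], 0.64), ([273, 235, 129, 101], 0.31)]
0.8 [ 1.79997928e+02 -6.14876674e-04  1.86144360e+01] [ 0.17556586 -0.52124179  0.2483219 ] [-0.92443021 -0.51155166  0.39888281]
```

View pics/top0.png

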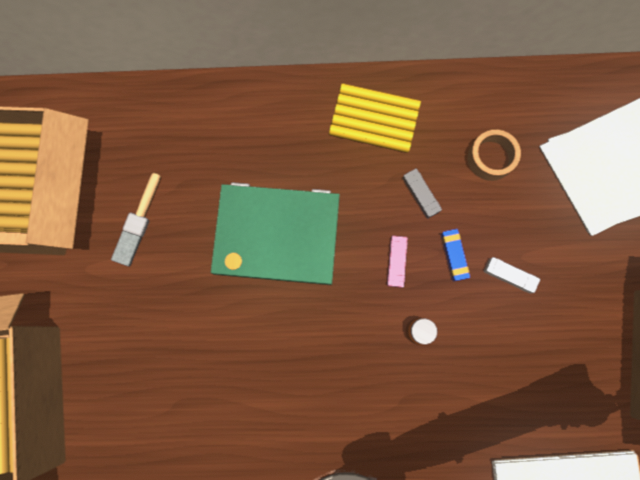

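View pics/scene0.png

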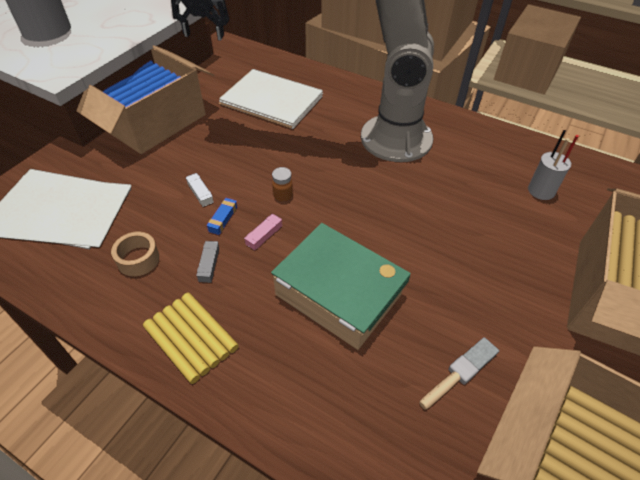

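```bash
python3 - <<'E'
import cv2
a=cv2.imread("pics/top0.png")[150:360,370:560]
cv2.imwrite("pics/topcrop.png",cv2.resize(a,None,fx=2.8,fy=2.8,interpolation=cv2.INTER_CUBIC))
a=cv2.imread("pics/scene0.png")[150:310,170:320]
cv2.imwrite("pics/scenecrop.png",cv2.resize(a,None,fx=3.5,fy=3.5,interpolation=cv2.INTER_CUBIC))
E
```

```text
(no output)
```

View pics/topcrop.png

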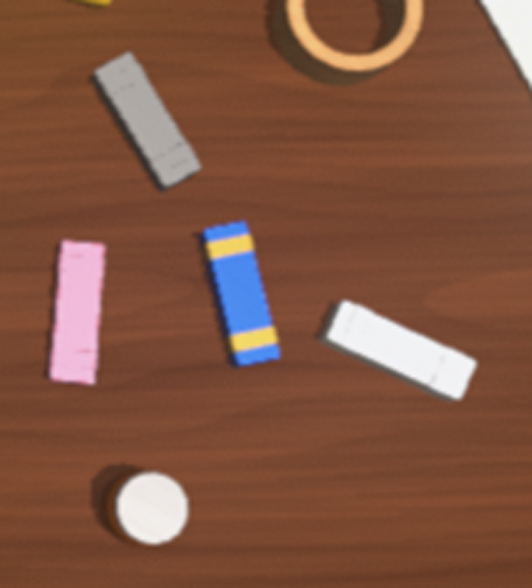

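View pics/scenecrop.png

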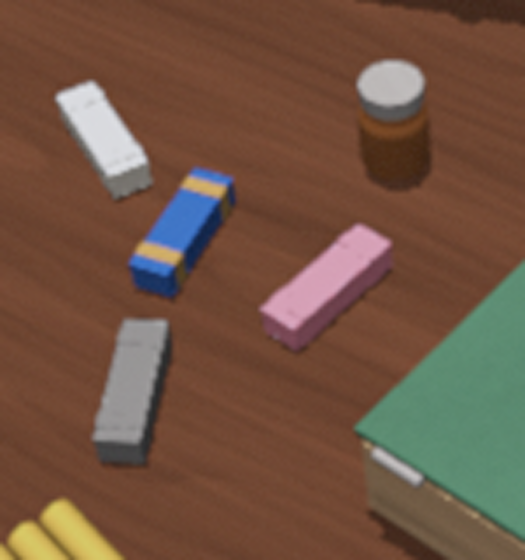

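Look-alikes in the top picture: pink (398,262), blue with two brass bands (455,255), grey (423,193) and white (513,275). The crops show that only the blue one has two brass bands, so that is the carton. The jar is at (424,331), the roll at (497,153) and the brush at (135,220). The shut green lid is at (276,233), with its brass spot at (233,261). I'll localise these metrically next.

```bash
cat > h.py <<'E'
from station import robot, fingers, vision, workorder, recognise
import cv2,numpy as np
def ray(cam,uv,z):
    k=vision.calibration(cam);K=np.array(k["mtx"]);E=np.array(k["extrinsics"])
    uv=np.atleast_2d(uv).astype(float)
    d=np.c_[(uv[:,0]-K[0,2])/K[0,0],-(uv[:,1]-K[1,2])/K[1,1],-np.ones(len(uv))]
    R=E[:3,:3];c=-R.T@E[:3,3];w=d@R
    return c+w*((z-c[2])/w[:,2])[:,None]
def proj(cam,P):
    k=vision.calibration(cam);K=np.array(k["mtx"]);E=np.array(k["extrinsics"])
    p=np.atleast_2d(P)@E[:3,:3].T+E[:3,3]
    return np.c_[K[0,0]*p[:,0]/-p[:,2]+K[0,2],-K[1,1]*p[:,1]/-p[:,2]+K[1,2]]
def big(mask):
    cs=cv2.findContours(mask.astype(np.uint8),cv2.RETR_EXTERNAL,cv2.CHAIN_APPROX_NONE)[0]
    return max(cs,key=cv2.contourArea)[:,0,:]
def shot(cam,name):
    im=vision.grab_frame(cam);cv2.imwrite(f"pics/{name}.png",im[:,:,::-1]);return im
E
python3 - <<'E'
from h import *
for cam in ["top","scene"]:
    im=cv2.imread(f"pics/{cam}0.png");hsv=cv2.cvtColor(im,cv2.COLOR_BGR2HSV)
    H,S,V=cv2.split(hsv)
    def rep(n,c,z):
        P=ray(cam,c,z)[:,:2].astype(np.float32)*1000
        r=cv2.minAreaRect(P); print(cam,n,np.round(r[0],1),np.round(r[1],1),round(r[2],1)); return r
    g=(H>60)&(H<90)&(S>80)
    cg=big(cv2.morphologyEx(g.astype(np.uint8),cv2.MORPH_CLOSE,np.ones((3,3))));rep("lid",cg,.078)
    hull=cv2.convexHull(cg); m=np.zeros(H.shape,np.uint8);cv2.fillPoly(m,[hull],1)
    rep("press",big((m>0)&(H>10)&(H<35)&(S>100)),.079)
    b=(H>100)&(H<130)&(S>120)
    u,v=(455,255) if cam=="top" else (223,216)
    w=np.zeros(H.shape,bool);w[v-35:v+35,u-17:u+17]=1
    yel=(H>12)&(H<35)&(S>90)&(V>150)
    cb=big(cv2.morphologyEx(((b|yel)&w).astype(np.uint8),cv2.MORPH_CLOSE,np.ones((3,3))))
    rep("carton",cb,.024)
print("jar",ray("top",[424,331],.075)*1000, "roll",ray("top",[497,153],.045)*1000,"brush",ray("top",[[156,176],[121,262]],.02)*1000)
E
```

```text
top lid [558.  119.1] [230.3 175.4] 83.4
top press [506.1 200.6] [30.8 31.1] 89.9
top carton [ 514.7 -236.4] [100.   34.2] 10.3
scene lid [561.2 123.3] [235.1 174.9] 83.3
scene press [506.2 200.8] [28.5 29.7] 31.0
scene carton [ 521.9 -230.3] [114.3  42.2] 10.2
jar [[ 365.85899713 -155.99762328   75.        ]] roll [[ 715.03117561 -327.21723683   45.        ]] brush [[696.68252889 372.7847404   20.        ]
 [517.6270172  440.21064212  20.        ]]
```

Brass spot: both cameras agree on (506, 200.7) mm, which fits a case origin near (562, 119) and yaw −6.6°. The carton is at about (515, −238) with yaw 10.3°. I'll press first.

```bash
cat >> h.py <<'E'
YAW=-6.6
def W(x,y,z):
    a=np.radians(YAW);c,s=np.cos(a),np.sin(a)
    return [0.562+(c*x-s*y)/1000,0.1187+(s*x+c*y)/1000,z/1000]
DN=[180,0,YAW]
F=lambda: np.round(robot.current_contact_force(),2)
E
python3 - <<'E'
from h import *
print(robot.tip_reach)
p=W(-65,75,0);print(p)
fingers.gripper_to(0.0,40)
robot.move_to([p[0],p[1],.16],DN)
robot.line_to([p[0],p[1],.106],DN,velocity=.1)
print(F(),robot.current_tool_pos(),robot.current_time_s())
r=robot.line_to([p[0],p[1],.079+.017-.025],velocity=.012,f_stop=12.5)
print(r,F(),robot.current_tool_pos(),robot.current_time_s())
E
```

```text
0.017
[np.float64(0.5060510565229392), np.float64(0.20067387220206606), 0.0]
[ 0.46 -0.35  0.33] [0.50632133 0.20092138 0.10630865] 5.075
True [-1.53 -1.98  8.58] [0.50588704 0.2007905  0.08355177] 6.925
```

```bash
python3 - <<'E'
from h import *
f=[]
for i in range(4): f.append(F()); robot.pause(.02)
print(f)
p=robot.current_tool_pos()
r=robot.line_to([p[0],p[1],p[2]-.002],velocity=.004,f_stop=4.5)
print(r,F(),robot.current_tool_pos())
robot.pause(.05);print(F())
E
```

```text
[array([-1.53, -1.98,  8.58]), array([-1.5 , -1.71,  8.68]), array([-2.38, -0.65,  8.51]), array([-1.82, -0.16,  8.69])]
True [-1.24 -1.28  6.97] [0.5059063  0.20082449 0.08377148]
[-0.73 -1.07  6.44]
```

```bash
python3 - <<'E'
from h import *
p=robot.current_tool_pos()
a=W(-75,75,112); robot.line_to(a,velocity=.12)
b=W(-175,65,230); robot.line_to(b,velocity=.3)
print(F(),robot.current_time_s())
robot.pause(.8)
shot("scene","s1");shot("top","t1")
print(F(),robot.current_time_s())
E
```

```text
[-0.06 -0.03 -0.39] 8.4167
[ 0.35 -0.27 -0.24] 9.3167
```

View pics/s1.png

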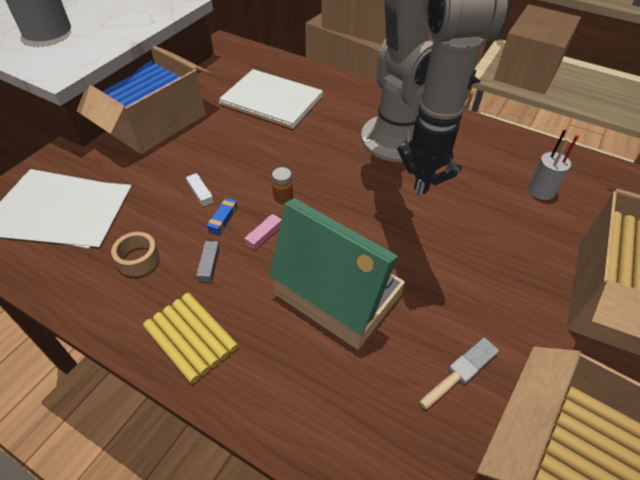

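View pics/t1.png

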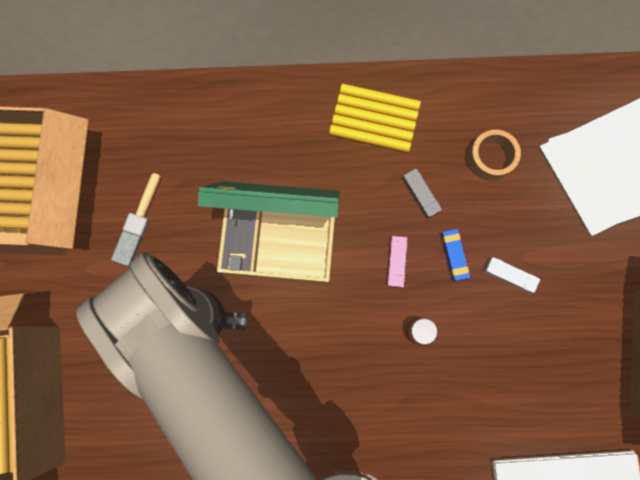

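The lid is wide open in both views, and the bay floor is visible at top (295,245). Now I'll grasp the carton.

```bash
python3 - <<'E'
from h import *
print(proj("top",[W(0,-32,6),W(0,45,48)]))
c=[.515,-.2385]; O=[180,0,10.3]
fingers.gripper_to(0.65,40)
robot.move_to([c[0],c[1],.15],O)
robot.line_to([c[0],c[1],.06],O,velocity=.15)
print(F())
r=robot.line_to([c[0],c[1],.024],O,velocity=.06,f_stop=6)
shot("scene","s2")
fingers.gripper_to(0.0,40)
print(r,F(),robot.current_tool_pos(),robot.current_finger_gap(),robot.current_time_s())
shot("scene","s3")
E
python3 - <<'E'
import cv2,numpy as np
a=[cv2.resize(cv2.imread(f"pics/s{i}.png")[130:330,130:330],None,fx=2,fy=2) for i in (2,3)]
cv2.imwrite("pics/s23.png",np.hstack(a))
E
```

```text
[[294.1897418  238.627966  ]
 [254.36131961 231.85583046]]
[-0.53 -0.28  0.95]
False [-0.01  0.51  2.97] [ 0.5156148  -0.23853706  0.02460656] 0.34275007551885217 13.475
```

View pics/s23.png

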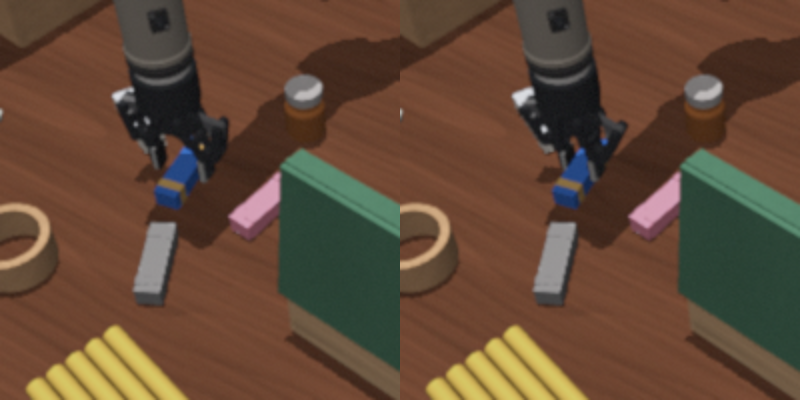

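```bash
python3 - <<'E'
from h import *
p=robot.current_tool_pos(); O=[180,0,10.3]
robot.line_to([p[0],p[1],.14],velocity=.15)
print(robot.current_finger_gap(),F())
t=W(-18,-32,0)
robot.line_to([t[0],t[1],.15],DN,velocity=.2)
shot("scene","s4");shot("top","t4")
print(robot.current_finger_gap(),F(),robot.current_tool_pos(),robot.current_time_s())
E
python3 - <<'E'
import cv2,numpy as np
a=[cv2.resize(cv2.imread(f"pics/{n}.png")[100:350,190:440],None,fx=1.6,fy=1.6) for n in ("s4","t4")]
cv2.imwrite("pics/st4.png",np.hstack(a))
E
```

```text
0.3394024307649198 [-0.58 -0.1  -1.54]
0.3402728143690856 [ 1.01  0.15 -1.39] [0.54054614 0.08769978 0.14983569] 16.3417
```

View pics/st4.png

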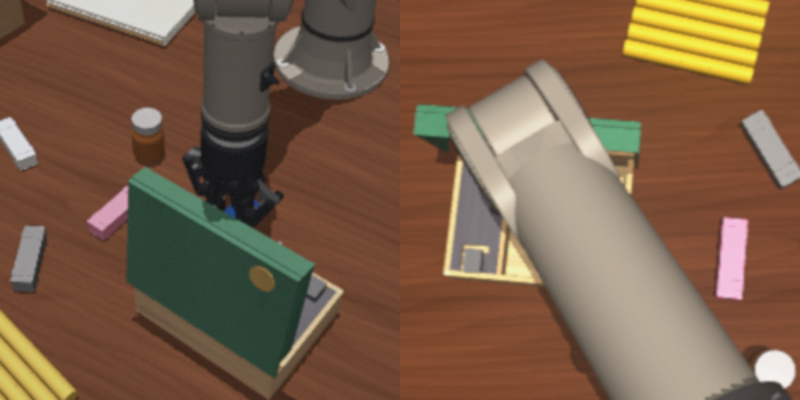

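```bash
python3 - <<'E'
from h import *
for z in (.15,.2,.25,.3,.35,.4,.45,.5): print(z,proj("scene",[[.5405,.0877,z]])[0].round())
E
```

```text
0.15 [333. 238.]
0.2 [334. 221.]
0.25 [335. 203.]
0.3 [336. 183.]
0.35 [337. 161.]
0.4 [338. 137.]
0.45 [339. 111.]
0.5 [341.  82.]
```

View pics/s4.png

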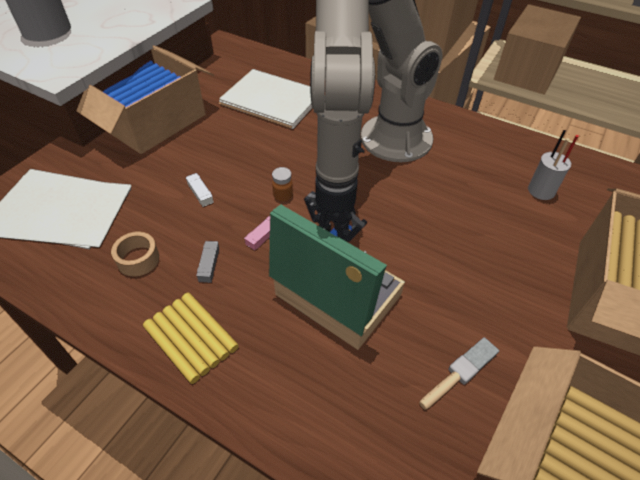

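The wrist bulge starts 0.30 m above the TCP, so it clears the lid's top edge (0.247 m). I'll lower the carton now.

```bash
python3 - <<'E'
from h import *
t=W(-20,-32,0)
r0=robot.line_to([t[0],t[1],.042],DN,velocity=.12,f_stop=8)
print(r0,F(),robot.current_tool_pos(),robot.current_finger_gap())
if not r0:
    r=robot.line_to([t[0],t[1],.026],velocity=.02,f_stop=4)
    print(r,F(),robot.current_tool_pos(),robot.current_finger_gap())
print(robot.current_time_s())
E
```

```text
False [-0.22 -0.73 -0.66] [0.53922595 0.08956568 0.04280153] 0.33795108121063167
True [-0.35  0.04  3.85] [0.53842331 0.08912281 0.03059516] 0.33930139173505564
17.9833
```

```bash
python3 - <<'E'
from h import *
fingers.gripper_to(0.6)
robot.pause(.1)
p=robot.current_tool_pos()
robot.line_to([p[0],p[1],.12],velocity=.15)
b=W(-170,-20,200); robot.line_to(b,velocity=.3)
fingers.gripper_to(0.0)
shot("top","t5");shot("scene","s5")
print(F(),robot.current_time_s())
a=W(130,75,0)
for z in (.3,.33):
  for x in (95,110,130):
    w=W(x,75,0);q=robot.inverse_kinematics([w[0],w[1],z],DN); print(z,x,None if q is None else np.round(q))
E
```

```text
[-0.48  0.03 -0.15] 20.525
0.3 95 [   7.   45.  -59.   52.   37.   99. -132.]
0.3 110 [   6.   46.  -59.   48.   39.  100. -131.]
0.3 130 [   4.   49.  -58.   43.   40.  102. -129.]
0.33 95 [   5.   44.  -57.   47.   37.  102. -131.]
0.33 110 [   4.   46.  -57.   44.   38.  104. -129.]
0.33 130 [   1.   48.  -56.   38.   40.  106. -127.]
```

View pics/t5.png

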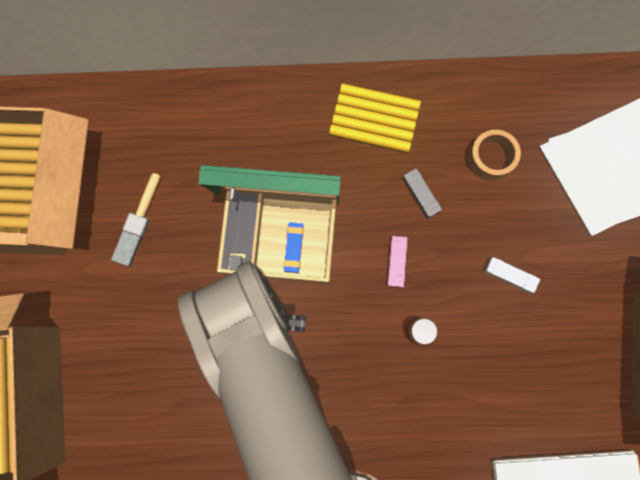

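View pics/s5.png

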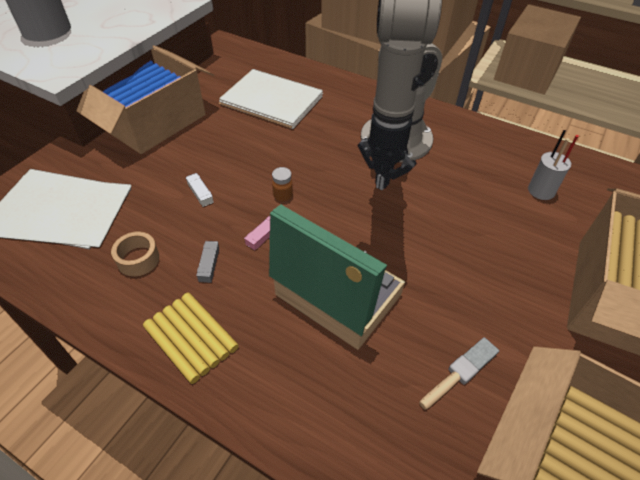

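The carton lies flat in the bay at top (294,248). Next I'll go behind the lid and swing it shut along an arc.

```bash
python3 - <<'E'
from h import *
r=160.
def P(deg):
    a=np.radians(deg);c,s=np.cos(a),np.sin(a)
    return W(85-r*c+9*s+11,75,70+r*s+9*c+17)
robot.line_to(W(-150,60,330),DN,velocity=.3)
robot.line_to(W(135,75,330),DN,velocity=.3)
robot.line_to(W(135,75,P(83)[2]*1000),velocity=.2,f_stop=8)
print(F(),robot.current_tool_pos(),robot.current_time_s())
s=robot.line_to(P(84),velocity=.08,f_stop=10); print(s,F())
for d in range(76,59,-8):
    s=robot.line_to(P(d),velocity=.08,f_stop=14)
    print(d,s,F(),np.round(robot.current_tool_pos()-P(d),4))
    if s: break
shot("scene","s6");print(robot.current_time_s())
E
```

```text
[0.18 0.52 0.3 ] [0.70467014 0.17749096 0.24818265] 23.125
False [-0.39 -0.28 -0.94]
76 False [0.67 0.18 1.35] [ 0.0007 -0.0002  0.0002]
68 False [0.74 0.15 0.88] [0.0003 0.     0.0001]
60 False [0.97 0.34 1.65] [0.0002 0.     0.0001]
25.2083
```

View pics/s6.png

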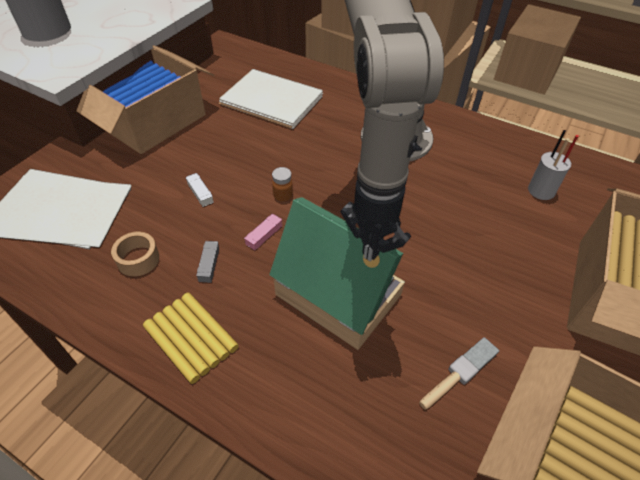

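The lid is following and the tip sits on the brass spot at scene (370,255), with under 2 N of contact force. I'll continue the arc.

```bash
python3 - <<'E'
from h import *
r=160.
def P(deg):
    a=np.radians(deg);c,s=np.cos(a),np.sin(a)
    return W(85-r*c+9*s+11,75,70+r*s+9*c+17)
for d in [52,44,36,28,20,12,7,4]:
    s=robot.line_to(P(d),velocity=.08 if d>12 else .04,f_stop=10)
    print(d,s,F(),np.round(robot.current_tool_pos()-P(d),4))
    if s: break
shot("scene","s7");print(robot.current_time_s())
E
```

```text
52 False [0.35 1.03 1.48] [0.0001 0.     0.0001]
44 False [ 1.16 -0.46  1.36] [-0.     -0.      0.0001]
36 False [-0.55  0.53  1.67] [-0.0001 -0.      0.0001]
28 False [0.25 0.55 2.43] [-0.0003 -0.0001 -0.    ]
20 False [-0.15 -1.04  1.95] [-0.0005 -0.0001 -0.0002]
12 False [0.78 0.03 1.63] [ 0.  0. -0.]
7 False [ 0.15 -1.25  1.49] [-0.0002 -0.0001 -0.0003]
4 False [ 0.37 -0.52  1.79] [-0.0002 -0.     -0.0003]
28.9917
```

View pics/s7.png

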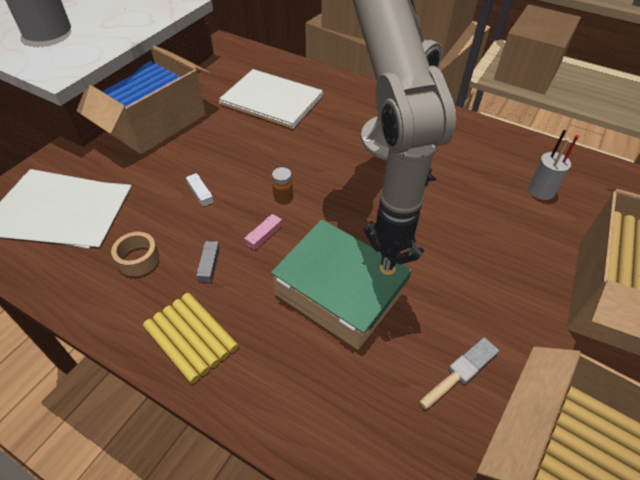

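```bash
python3 - <<'E'
from h import *
w=W(-65,75,0)
r=robot.line_to([w[0],w[1],.071],velocity=.012,f_stop=11)
print(r,F(),robot.current_tool_pos(),robot.current_time_s())
robot.pause(.05)
f=F()[2]; p=robot.current_tool_pos(); print(f)
if r:
    r=robot.line_to([p[0],p[1],p[2]-.002],velocity=.004,f_stop=13.5-f)
    print(r,F(),robot.current_tool_pos())
E
```

```text
True [-1.49 -1.29  6.95] [0.50699926 0.20063842 0.08411071] 30.8917
6.16
True [-0.72 -0.34  5.76] [0.50705125 0.20068084 0.08416361]
```

```bash
python3 - <<'E'
from h import *
p=robot.current_tool_pos()
for z in (.090,.096,.099,.103,.112):
    robot.line_to([p[0],p[1],z],velocity=.05); robot.pause(.1); print(z,F())
E
```

```text
0.09 [ 0.98 -0.34  2.22]
0.096 [-0.17  0.19  0.35]
0.099 [-0.81 -0.06 -0.12]
0.103 [-0.01 -1.62 -0.23]
0.112 [ 0.13 -0.22  1.01]
```

The contact force fell to zero at the latched level, so the latch appears to hold. I'll retreat and check with pictures.

```bash
python3 - <<'E'
from h import *
robot.line_to(W(-80,75,180),velocity=.15)
robot.line_to(W(-180,60,260),velocity=.25)
robot.pause(.8)
im=shot("top","t8");shot("scene","s8")
print(F(),robot.current_time_s())
for cam,n in (("top","t8"),("scene","s8")):
    H,S,V=cv2.split(cv2.cvtColor(cv2.imread(f"pics/{n}.png"),cv2.COLOR_BGR2HSV))
    c=big(cv2.morphologyEx(((H>60)&(H<90)&(S>80)).astype(np.uint8),cv2.MORPH_CLOSE,np.ones((3,3))))
    print(cam,cv2.minAreaRect(ray(cam,c,.078)[:,:2].astype(np.float32)*1000))
E
```

```text
[0.34 0.34 0.16] 35.4333
top ((557.8861083984375, 119.0370864868164), (230.37022399902344, 175.48983764648438), 83.46432495117188)
scene ((561.667236328125, 123.61674499511719), (235.57611083984375, 173.96011352539062), 83.37151336669922)
```

View pics/s8.png

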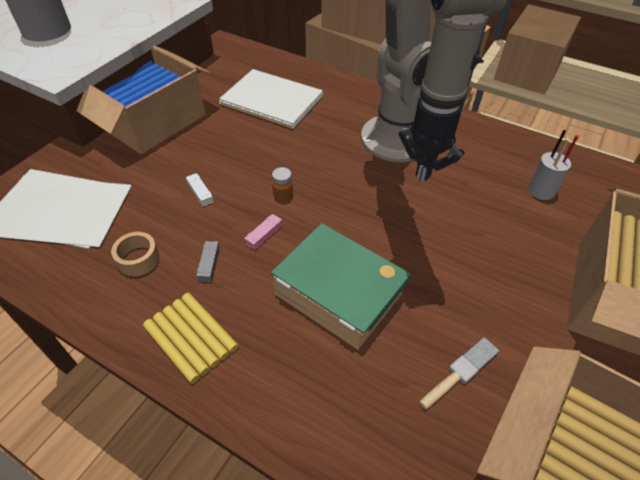

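View pics/t8.png

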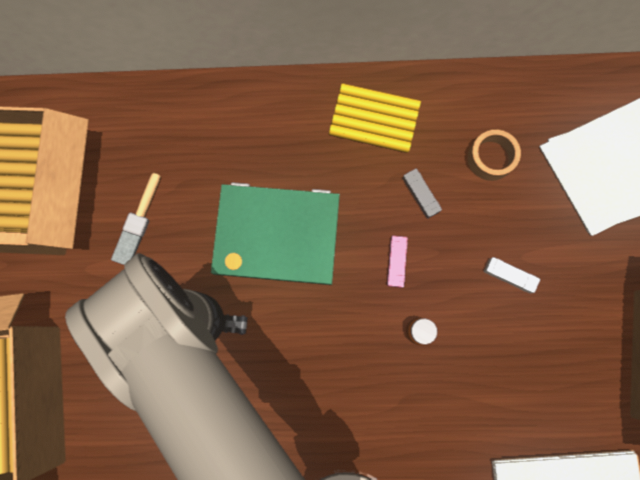

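The lid is shut at its starting outline (top (276,233), spot at (233,261)). The jar, roll and brush are where they were, and the arm is clear, so I'll hand the job in.

```bash
python3 -c "
from station import *
from station import workorder
print(workorder.close_job())"
```

```text
the job is handed in; nothing more can be done
None
```

The job is done and handed in at about 35 s of the 70 s allowed; it reported no verdict.

**What I did:**
- I pressed the brass spot with shut fingers, about 12 mm below the latched level, until the force stop set at 12.5 N tripped. The lid then swung wide open.
- I gripped the blue carton with the two brass bands and set it on the bay floor. The floor contact came at TCP z 30.6 mm, where I expected it. Then I let it go.
- I swung the lid shut from behind along its arc, with readings of 2.5 N or less in z, and pressed the spot to the stop again.

**Last checks:**
- The fingertip force fell to about zero at the latched level. After more than 1 s with the arm clear, the top camera's lid outline matched the first picture to within about 0.1 mm, and the scene camera's to about 1 mm.
- The jar, tape roll and brush look unmoved in the pictures.
- The carton was seen flat in the bay before closing. I could not see it again once the lid was shut.

**One disagreement:** after both presses the force reading settled at about 6–8.5 N, because the arm eased back after each stop. The firm stop is therefore inferred from the force stops tripping, not from a steady reading of 12–15 N. The lid opening and then staying shut both support it.

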